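# Lock the filter cassette into the nail-dust extractor

## Task

Slide the pink filter cassette into the dust extractor by its black grip until you feel it just press on the sprung rubber seal, gently, without squashing the seal by hand. Then let go of the cassette and turn the orange cam clockwise half a turn by its wing, so that its hook catches the bolt and draws the cassette in tight, and let go. Never force the hook on the bolt, and leave the polish bottle, gel jar and pink case where they are.

Things in the scene. Friction and masses are not known exactly. Their poses are not given: they have to be found in the camera images.
- dock: fixed white extractor bay. Origin on the table under the cam axis; +x = direction in which the cassette slides in, z up; 'dock x' below is mm in this frame. Bay floor 4 mm above the table, dock x -240 to 45. A wall 34 high at dock x -56 to -48; beyond the cam a fan housing 42 high, dock x 75 to 170, 150 wide
- rail_mid (a point): point of the dock midway between its two rails, dock x -157, 22 above the table (rail top). The rails run along dock x, -240 to -75, at 39 to 56 either side of the centre line; their lips hold the cassette's flange with 1 to 2 mm of play, so it only slides along x and cannot be lifted out
- seal_zone (a point): nominal centre of the black rubber seal's face, dock x -69.5, 30 above the table. The seal bar (84 across the bay, z 25 to 36) faces the cassette. Its true face is up to 6 mm nearer or farther along x, differs from unit to unit and is not measured: find it by feel. Sprung: 4 N to start it, then 0.8 N per mm. By hand press it in 0 to 2 mm, never over 4; it may push back, harmless
- cassette_grip (a point): grasp centre of the cassette's black grip, 58 above the table: an upright plate 14 thick along point x (= sliding-in direction), 52 wide along y, from the cassette's top (z 38) to z 72. Cassette: pink, about 0.45 kg, 110 x 88, sliding friction 1 to 2 N. Its front face is 55 ahead (+x) of this point. Starts in the rails, this point at dock x -185 to -160
- bolt_pin (a point): middle of the upright steel pin (8 diameter, top 22 above the table) at the end of the cassette's bolt, 95 ahead (+x) of the grip centre on its centre line. At dock x about -22 when locked. The hook is sure to catch it only once the cassette has been pushed onto the seal
- cam (a joint): cam angle, rad, growing clockwise seen from above. Starts open at -0.3 to 0.25; the hook takes the bolt at about 1 to 2.5 and draws it in until about 2.7; 3.14 (half a turn from 0) is locked; at about 3.25 the hook's web meets the pin: do not force it. Torque up to about 0.4 N m. It stays where it is left
- cam_grip (a point): grasp centre of the cam's orange wing, on the cam axis, 56 above the table: a bar 12 thick along point x, 46 long along point y, z 36 to 72. Turns with the cam; at cam angle 0 its axes equal the dock's. The orange spiral hook turns below it within 49 of the axis, below z 20
- polish_center (a point): centre of the black polish bottle with copper cap, 32 diameter, 72 high, bystander
- gel_jar_center (a point): centre of the black gel jar with pink lid, 52 diameter, 36 high, bystander
- pink_case_center (a point): centre of the dark pink case, 75 x 55 x 38, bystander

How it is judged:
By the outcome, as a careful person would: the job done as asked, in the order asked, and still so for the second after the job is handed in, with the robot touching nothing.
It also fails if it takes over 72 s, if anything falls off the work surface, if the arm or the gripper's body presses on something with over 40 N, if the wrist force passes 120 N, or if a joint passes its speed limit or range.

## Robot

A 6-joint arm with a two-finger parallel gripper is mounted at the origin on the work surface. World frame = base frame: x ahead of the robot, y to its left, z up, the work surface at z = 0. Lengths are in m, angles in degrees, forces in N, time in s.
With the tool pointing down it reaches from about 0.4 to 0.825 m from the base axis. Payload 7 kg.
Tool frame: the origin (TCP) lies at the very end of the fingers, on their centre line; the grasp point (between the pads) lies 19 mm behind it; z points along the fingers, y is the line along which they close (so a half turn about z gives the same grasp; the last joint's range is limited). The gripper opens to 88 mm and grips with 3 to 60 N. Pads are 19 mm wide; open, the fingers measure 130 mm over their backs; the gripper's body (78 mm by 193 mm) begins 47 mm behind the grasp point.
Start: joints at [86.637, 20.546, 0.682, 0, -70.136, -16.507], TCP at [0.229, 0.635, 0.227] pointing down, gripper open.
Joint ranges: [-176.03, 176.03], [-82.01, 121.73], [-58.28, 71.71], [-173.87, 95.51], [-174.79, -0.11], [-173.66, 173.66]. Speed limits (degrees/s): [136.94, 136.94, 172.46, 180, 180, 180].

## Interface

Orientations are given as [roll, pitch, yaw] about the fixed x, y, z axes, in that order (R = Rz(yaw) Ry(pitch) Rx(roll)).
In Python, from plant import get_state, imaging, r, finder gives the robot as it stands.
- The arm moves only by the shell command python3 -m handwheel 'ROWS' [FORCE]. ROWS is JSON, a list of rows, each a list of 5 numbers: the closure, from 0 (fully open) to 1 (shut), then the shift along the world's x, y, z in cm, then the turn about the world's z in degrees. A call has 1 to 8 rows; each row is the pose to reach, as a shift and turn from the pose commanded when the call began; what a row does not reach only later rows make up. A row lasts 1/8 s, in which the tool goes at most 62.5 mm and 10.7 degrees, less where a joint would pass 70% of its speed; a pose out of reach is approached as far as the arm can. A call with a gripper value outside its range is refused whole. The fingers move at their own pace and stop on an object; FORCE is the grip in N (left out, the last holds). Time passes only in rows, so rows that repeat a pose let the fingers close. It gives the time, the measured TCP pose, the force, the opening and the grip force at its end, in the units of the state.
- get_state(): the state, without advancing time (a new reading comes with each control period).
- imaging.capture(name): name is "side" or "top"; returns (picture, depth): 384x512x3 uint8, red, green, blue; 384x512 float32, m along the optical axis (not along the pixel's ray), 0 where there is no reading.
- imaging.get_calibration(name): a dict with "fx", "fy", "cx", "cy" (pixels), "rvec" (rotation vector, rad) and "tvec" (3), from world to camera coordinates, as OpenCV has them. Camera axes: x right, y down, z forward; pixel columns grow to the right and rows downward; lengths in m; the calibration is good to about 2 mm. A picture is of the moment at which its call begins. get_calibration takes no time and is no camera call.
- r.close_job(): hands the job in; it is judged then, once.
Trained networks look in the newest picture that a camera, given by its name, has taken for a name from the list of things; names that differ only in an ending like _2 or _b are one class to them, and where a whole thing is asked for, a point or a joint stands for the part that bears it (a point fixed in the world has none). Each returns a list of dicts, best first, with "p" (0 to 1); they miss things now and then, are a little off and sometimes report something else, mostly with a low value. They report only what shows in the picture. A call takes as long as a camera call.
- finder.cut_out(camera, query): "region" (384x512 bool, what is visible of it) and "pixel" ([column, row] in pixels, amid what is visible of it).
The state is a dict: "time_s": time; "joints": joint angles; "qd": joint speeds; "joint_torque": joint torques, N m; "tcp_pos": TCP position; "eef_rot": TCP orientation; "contact_force": force on the tool from outside, world axes, zero at the start; "moment": the same for the moment, N m; "gripper_width": finger opening in m; "gripper_force": force on a finger pad.
Only numpy, scipy, OpenCV 4.12 (cv2) and the standard library are available. Lean on these libraries where they do the work, as an engineer would, in place of code of your own. Each camera call takes 0.05 s, during which the arm holds its last target. There are 200 camera calls.

## Working session

There is one attempt and no reset: what is moved stays moved. The work goes in short steps, Python scripts to look and compute and a shell command to move; the robot and the scene stay as the last step left them, time stands still between calls to the robot, and variables do not carry over. Pictures are saved under pics/ and viewed, at most 10 in all, crops included, and the job is handed in when it is done.

```bash
mkdir -p pics
cat > h.py <<'E'
import numpy as np,cv2
from plant import get_state, imaging, r, finder
def cap(n):
    p,d=imaging.capture(n); c=imaging.get_calibration(n)
    R=cv2.Rodrigues(np.array(c["rvec"],float))[0]; t=np.array(c["tvec"],float).ravel()
    v,u=np.mgrid[0:384,0:512]
    P=np.stack([(u-c["cx"])/c["fx"]*d,(v-c["cy"])/c["fy"]*d,d],-1)
    W=(P-t)@R; W[d==0]=np.nan
    return p,d,W
def save(n,p): cv2.imwrite("pics/"+n,p[:,:,::-1])
E
python3 - <<'E'
from h import *
for n in("top","side"):
    p,d,W=cap(n); save(n+"0.png",p); np.save(n+"W.npy",W)
    for q in ("dock","cassette_grip","cam_grip","bolt_pin","polish_center","gel_jar_center","pink_case_center"):
        for o in finder.cut_out(n,q)[:1]:
            w=W[o["region"]]; w=w[~np.isnan(w[:,0])]
            print(n,q,round(o["p"],2),o["pixel"],o["region"].sum(),np.round(np.median(w,0),3),np.round(np.percentile(w,[2,98],axis=0),3).tolist())
print(get_state())
E
```

```text
top dock 0.96 [240.8, 206.7] 11882 [0.55  0.079 0.021] [[0.476, -0.169, 0.001], [0.624, 0.208, 0.047]]
top cassette_grip 0.83 [356.7, 192.8] 2812 [ 0.569 -0.126  0.038] [[0.537, -0.186, 0.008], [0.61, -0.057, 0.072]]
top cam_grip 0.92 [260.4, 193.6] 603 [0.563 0.048 0.031] [[0.535, 0.009, 0.002], [0.596, 0.075, 0.073]]
top bolt_pin 0.84 [352.4, 190.4] 2795 [ 0.569 -0.126  0.038] [[0.537, -0.186, 0.008], [0.609, -0.057, 0.072]]
top gel_jar_center 0.94 [215.1, 287.7] 693 [0.404 0.116 0.035] [[0.381, 0.094, 0.003], [0.426, 0.138, 0.038]]
top pink_case_center 0.67 [285.9, 113.8] 1231 [ 0.715 -0.006  0.036] [[0.687, -0.043, 0.014], [0.748, 0.03, 0.04]]
side dock 0.79 [250.1, 218.0] 12227 [0.538 0.044 0.021] [[0.47, -0.191, 0.002], [0.623, 0.201, 0.062]]
side cassette_grip 0.69 [342.7, 284.6] 4195 [ 0.563 -0.143  0.038] [[0.534, -0.192, 0.009], [0.607, -0.054, 0.072]]
side cam_grip 0.67 [259.7, 207.4] 835 [0.554 0.039 0.046] [[0.532, 0.014, 0.013], [0.593, 0.069, 0.073]]
side bolt_pin 0.62 [347.2, 284.9] 4127 [ 0.563 -0.143  0.038] [[0.535, -0.192, 0.009], [0.607, -0.057, 0.072]]
side poli
[... 318 characters left out ...]
027, 0.039]]
{'time_s': 0.8, 'joints': array([ 8.66361910e+01,  2.05445052e+01,  6.79301966e-01, -1.96594970e-03,
       -7.01378791e+01, -1.65072157e+01]), 'qd': array([-0.11253438, -0.05572767, -0.07828564, -0.08082313, -0.04421521,
       -0.00545957]), 'joint_torque': array([-7.71949763e-04, -5.82288766e+01,  2.93287969e+01,  7.00244844e+00,
        1.25792163e-02, -1.95723442e-05]), 'tcp_pos': array([0.22942726, 0.63474494, 0.22655579]), 'eef_rot': array([ 1.79996519e+02,  8.96944050e-04, -1.98716927e+01]), 'contact_force': array([-0.22011203,  0.48029469,  0.48723471]), 'moment': array([-0.02474174,  0.01928461,  0.01805902]), 'gripper_force': 0.0, 'gripper_width': 0.08774451088989788}
```

Run:
```python
from h import *
for n in("top","side"):
    W=np.load(n+"W.npy"); X,Y,Z=np.moveaxis(W,-1,0)
    for nm,m in (("grip",(Z>.066)&(Z<.078)&(Y<-.08)&(abs(X-.57)<.06)),("wing",(Z>.066)&(Z<.078)&(abs(Y-.04)<.05)&(abs(X-.56)<.05)),("cassTop",(Z>.035)&(Z<.041)&(Y<-.04)&(abs(X-.57)<.06)),("rails",(Z>.019)&(Z<.025)&(Y<0)&(abs(X-.56)<.1)),("housing",(Z>.039)&(Z<.046)&(Y>.09)&(abs(X-.56)<.13)),("wall",(Z>.031)&(Z<.0365)&(abs(Y)<.06)&(abs(X-.56)<.1))):
        q=(W[m][:,:2]*1000).astype(np.float32)
        if len(q)<5: print(n,nm,len(q)); continue
        c,s,a=cv2.minAreaRect(q); print(n,nm,len(q),np.round(c,1),np.round(s,1),round(a,1),np.round(W[m].mean(0)*1000,1))
p=cv2.imread("pics/top0.png"); s=cv2.imread("pics/side0.png")
cv2.imwrite("pics/a.png",cv2.resize(np.hstack([p[90:310,130:450],s[130:370,130:450][:220]]),(800,275)))
```

```text
top grip 244 [ 574.8 -133.9] [51.4 15.4] 5.3 [ 574.2 -133.4   70.4]
top wing 187 [556.8  45.5] [11.8 44.9] 84.8 [556.7  45.5  70.7]
top cassTop 1816 [ 575. -134.] [ 70.3 109.8] 5.5 [ 573.2 -132.1   37.8]
top rails 1533 [571.6 -97.9] [111.4 192.6] 5.7 [ 571.2 -109.3   21.1]
top housing 3923 [545.1 167.2] [145.9  91.7] 5.5 [543.1 167.   41.8]
top wall 523 [566.3   1.2] [96.1 89.1] 59.9 [561.4  -3.1  34.2]
side grip 339 [ 572.6 -136.1] [52.6 14.7] 4.8 [ 570.6 -137.    71.1]
side wing 194 [554.4  43.7] [13.6 45.9] 85.5 [553.3  42.3  70.7]
side cassTop 2555 [ 572.3 -135.9] [ 71.2 110.7] 5.7 [ 569.4 -140.6   38.4]
side rails 2149 [ 569.2 -100.6] [113.4 189.7] 5.7 [ 556.6 -115.9   21.7]
side housing 3128 [559.1 538. ] [220.2 844.3] 2.8 [540.4 210.2  42.1]
side wall 614 [561.7  -5.3] [84.2 94.2] 63.6 [558.   -8.8  34.4]
```

View pics/top0.png

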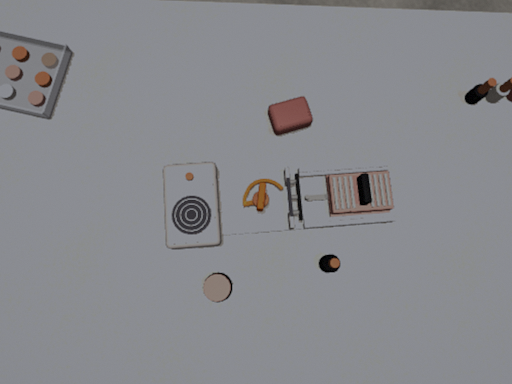

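View pics/side0.png

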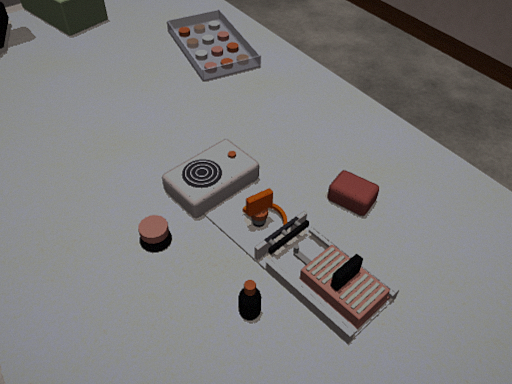

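Both views agree. The cassette grip is at about (574, -135) mm, top-view pixel (362,190). The cam wing is at about (556, 45), pixel (261,197). Dock yaw is about 95.6°, and the cam is open at about 10.5°. Bystanders are clear of the path, so I'm moving above the grip.

```bash
python3 -m handwheel '[[0,34.5,-77,-8,25.5],[0,34.5,-77,-8,25.5],[0,34.5,-77,-8,25.5],[0,34.5,-77,-8,25.5],[0,34.5,-77,-8,25.5],[0,34.5,-77,-8,25.5],[0,34.5,-77,-8,25.5],[0,34.5,-77,-8,25.5]]' 15
```

```text
time_s: 1.8
tcp_pos: [0.4335, 0.1789, 0.1798]
eef_rot: [-180.0, -0.1, 5.7]
contact_force: [2.1, -0.0, 0.6]
gripper_width: 0.0875
gripper_force: 0.0
```

```bash
python3 -m handwheel '[[0,14,-31.4,-5,0],[0,14,-31.4,-5,0],[0,14,-31.4,-5,0],[0,14,-31.4,-5,0],[0,14,-31.4,-5,0],[0,14,-31.4,-5,0],[0,14,-31.4,-5,0],[0,14,-31.4,-5,0]]'
```

```text
time_s: 2.8
tcp_pos: [0.5727, -0.1334, 0.1293]
eef_rot: [-180.0, 0.0, 5.6]
contact_force: [-0.5, -0.1, 0.5]
gripper_width: 0.0874
gripper_force: 0.0
```

```bash
python3 -m handwheel '[[0,0.1,-0.1,-4,0],[0,0.1,-0.1,-7,0],[0,0.1,-0.1,-8.6,0],[0,0.1,-0.1,-8.6,0],[1,0.1,-0.1,-8.6,0],[1,0.1,-0.1,-8.6,0],[1,0.1,-0.1,-8.6,0],[1,0.1,-0.1,-8.6,0]]' 15; python3 -m handwheel '[[1,0,0,0,0],[1,0,0,0,0],[1,0,0,0,0],[1,0,0,0,0]]'
```

```text
time_s: 3.8
tcp_pos: [0.5741, -0.1345, 0.0437]
eef_rot: [180.0, -0.0, 5.6]
contact_force: [-0.5, 0.5, 0.0]
gripper_width: 0.0531
gripper_force: 0.0
time_s: 4.3
tcp_pos: [0.5739, -0.1345, 0.0433]
eef_rot: [180.0, 0.0, 5.6]
contact_force: [-0.3, 0.3, -0.2]
gripper_width: 0.0141
gripper_force: 15.0
```

```bash
python3 -m handwheel '[[1,-0.05,0.5,0,0],[1,-0.1,1,0,0],[1,-0.16,1.6,0,0],[1,-0.21,2.2,0,0],[1,-0.27,2.8,0,0],[1,-0.33,3.4,0,0],[1,-0.39,4.0,0,0],[1,-0.43,4.4,0,0]]'; for i in 1; do python3 -m handwheel '[[1,0,0,0,0],[1,0,0,0,0]]'; done
```

```text
time_s: 5.3
tcp_pos: [0.5696, -0.09, 0.0433]
eef_rot: [-180.0, 0.0, 5.6]
contact_force: [-0.4, -1.4, -0.9]
gripper_width: 0.0139
gripper_force: 15.0
time_s: 5.55
tcp_pos: [0.5696, -0.0903, 0.0433]
eef_rot: [-180.0, 0.0, 5.6]
contact_force: [-0.5, 1.3, -1.2]
gripper_width: 0.0135
gripper_force: 15.0
```

```bash
g(){ grep -E 'tcp_pos|contact' | tr '\n' ' '; echo; }
python3 -m handwheel '[[1,-0.01,0.1,0,0],[1,-0.02,0.2,0,0]]'|g
python3 -m handwheel '[[1,-0.01,0.1,0,0],[1,-0.02,0.2,0,0]]'|g
python3 -m handwheel '[[1,-0.01,0.1,0,0]]'|g
```

```text
tcp_pos: [0.5694, -0.0887, 0.0433] contact_force: [0.3, -1.5, -1.5] 
tcp_pos: [0.5692, -0.0865, 0.0434] contact_force: [-0.4, -1.8, -2.4] 
tcp_pos: [0.5691, -0.0854, 0.0433] contact_force: [-0.8, -1.1, -2.0]
```

```bash
g(){ grep -E 'tcp_pos|contact' | tr '\n' ' '; echo; }
python3 -m handwheel '[[1,-0.01,0.1,0,0]]'|g
python3 -m handwheel '[[1,-0.01,0.1,0,0]]'|g
python3 -m handwheel '[[1,-0.01,0.1,0,0]]'|g
```

```text
tcp_pos: [0.569, -0.0844, 0.0433] contact_force: [0.6, -0.7, -1.1] 
tcp_pos: [0.5689, -0.0834, 0.0433] contact_force: [0.7, -1.3, -2.6] 
tcp_pos: [0.5688, -0.0824, 0.0433] contact_force: [1.2, -1.3, -1.8]
```

```bash
g(){ grep -E 'tcp_pos|contact' | tr '\n' ' '; echo; }
python3 -m handwheel '[[1,-0.01,0.1,0,0]]'|g
python3 -m handwheel '[[1,-0.01,0.1,0,0]]'|g
```

```text
tcp_pos: [0.5687, -0.0815, 0.0433] contact_force: [-0.1, -4.5, -1.7] 
tcp_pos: [0.5687, -0.0808, 0.0434] contact_force: [1.1, -5.1, -2.5]
```

```bash
g(){ grep -E 'tcp_pos|contact' | tr '\n' ' '; echo; }
python3 -m handwheel '[[1,0,0,0,0]]'|g
python3 -m handwheel '[[1,0,0.05,0,0],[1,0,0.05,0,0]]'|g
python3 -m handwheel '[[1,0,0,0,0]]'|g
```

```text
tcp_pos: [0.5687, -0.0807, 0.0434] contact_force: [0.9, -3.6, -3.4] 
tcp_pos: [0.5686, -0.0802, 0.0433] contact_force: [1.5, -4.3, -2.0] 
tcp_pos: [0.5686, -0.0802, 0.0433] contact_force: [0.9, -5.6, -2.8]
```

```bash
python3 -m handwheel '[[0.5,0,0,0,0],[0.5,0,0,0,0],[0.5,0,0,0,0],[0.4,0,0,3,0],[0.4,0,0,8,0],[0.4,0,-3,12,0],[0.4,0,-9,12,0],[0.4,0,-9,12,0]]'
python3 - <<'E'
from h import *
for n in("top","side"):
    p,d,W=cap(n); save(n+"1.png",p); X,Y,Z=np.moveaxis(W,-1,0)
    for nm,m in (("grip",(Z>.066)&(Z<.078)&(Y<-.03)&(Y>-.12)&(abs(X-.57)<.04)),("wing",(Z>.066)&(Z<.078)&(abs(Y-.04)<.04)&(abs(X-.56)<.05)),("ct",(Z>.035)&(Z<.041)&(Y<-.02)&(abs(X-.57)<.06))):
        q=(W[m][:,:2]*1000).astype(np.float32)
        if len(q)<5: print(n,nm,len(q)); continue
        c,s,a=cv2.minAreaRect(q); print(n,nm,len(q),np.round(c,1),np.round(s,1),round(a,1))
E
```

```text
time_s: 8.3
tcp_pos: [0.5685, -0.1726, 0.1639]
eef_rot: [180.0, -0.1, 5.4]
contact_force: [-1.0, 0.3, -0.8]
gripper_width: 0.0524
gripper_force: 0.0
top grip 0
top wing 172 [556.8  45.5] [11.9 45.1] 84.7
top ct 0
side grip 312 [567.1 -82.7] [52.1 14.4] 4.8
side wing 197 [554.3  42.8] [12.6 44.9] 86.1
side ct 2374 [565.9 -78.8] [ 83.5 117.5] 5.0
```

```bash
python3 -m handwheel '[[0.5,-1.2,21.6,-3.5,-10.6],[0.5,-1.2,21.6,-3.5,-10.6],[0.5,-1.2,21.6,-3.5,-10.6],[0.5,-1.2,21.6,-3.5,-10.6],[0.5,-1.2,21.6,-3.5,-10.6],[0.5,-1.2,21.6,-3.5,-10.6]]' 10
```

```text
time_s: 9.15
tcp_pos: [0.5564, 0.0469, 0.1283]
eef_rot: [180.0, 0.0, -4.9]
contact_force: [0.1, 1.7, -0.3]
gripper_width: 0.0441
gripper_force: 0.0
```

```bash
python3 -m handwheel '[[0.5,0,-0.15,-4,0],[0.5,0,-0.15,-7,0],[0.5,0,-0.15,-8.9,0],[0.5,0,-0.15,-8.9,0],[1,0,-0.15,-8.9,0],[1,0,-0.15,-8.9,0],[1,0,-0.15,-8.9,0],[1,0,-0.15,-8.9,0]]' 10;python3 -m handwheel '[[1,0,0,0,0],[1,0,0,0,0]]'
```

```text
time_s: 10.15
tcp_pos: [0.5569, 0.0445, 0.0399]
eef_rot: [-180.0, -0.0, -5.0]
contact_force: [0.2, -0.6, 3.3]
gripper_width: 0.0118
gripper_force: 10.0
time_s: 10.4
tcp_pos: [0.5569, 0.0445, 0.0399]
eef_rot: [-180.0, -0.0, -5.0]
contact_force: [-0.4, -1.3, 5.8]
gripper_width: 0.0115
gripper_force: 10.0
```

```bash
python3 -m handwheel '[[1,0,0,0.2,0],[1,0,0,0.2,0],[1,0,0,0.2,-5],[1,0,0,0.2,-10],[1,0,0,0.2,-15],[1,0,0,0.2,-20],[1,0,0,0.2,-20]]' 60; python3 -c "
from h import *
print(get_state()['moment'])"
```

```text
time_s: 11.28
tcp_pos: [0.5568, 0.0444, 0.04]
eef_rot: [180.0, 0.0, -25.1]
contact_force: [6.3, -2.8, -13.2]
gripper_width: 0.0117
gripper_force: 60.0
[-0.86649776 -2.35427243 -0.08892677]
```

```bash
python3 -m handwheel '[[1,0.03,0,-0.12,-5],[1,0.05,-0.02,-0.12,-10],[1,0.05,-0.02,-0.12,-15],[1,0.05,-0.02,-0.12,-20],[1,0.05,-0.02,-0.12,-25],[1,0.05,-0.02,-0.12,-25]]'; python3 -c "
from h import *
print(get_state()['moment'])"
```

```text
time_s: 12.02
tcp_pos: [0.5568, 0.0443, 0.0399]
eef_rot: [180.0, 0.0, -49.9]
contact_force: [-1.0, 0.0, -0.3]
gripper_width: 0.0119
gripper_force: 60.0
[-0.01350647  0.14322415 -0.01697774]
```

```bash
m(){ python3 -c "
from h import *
print(get_state()['moment'])"; }
python3 -m handwheel '[[1,0,0,0,-5],[1,0,0,0,-10],[1,0,0,0,-15],[1,0,0,0,-20],[1,0,0,0,-20]]'|grep -E 'eef|cont|tcp';m
```

```text
tcp_pos: [0.5567, 0.0443, 0.0399]
eef_rot: [180.0, 0.0, -69.9]
contact_force: [-0.6, 0.9, -0.8]
[ 0.05709121  0.34518412 -0.06996561]
```

```bash
m(){ python3 -c "
from h import *
print(get_state()['moment'])"; }
python3 -m handwheel '[[1,0,0,0,-5],[1,0,0,0,-10],[1,0,0,0,-15],[1,0,0,0,-20],[1,0,0,0,-20]]'|grep -E 'eef|cont|tcp';m
```

```text
tcp_pos: [0.5567, 0.0443, 0.0399]
eef_rot: [180.0, -0.0, -89.8]
contact_force: [-1.9, 0.7, 0.0]
[0.15091031 0.6214542  0.02086669]
```

```bash
cat > chk.py <<'E'
from h import *
import sys
p,d,W=cap("side"); save(sys.argv[1],cv2.resize(p[150:310,200:400],(800,640))[:600]); X,Y,Z=np.moveaxis(W,-1,0)
for nm,m in (("grip",(Z>.066)&(Z<.078)&(Y<-.03)&(Y>-.12)&(abs(X-.57)<.04)),("wing",(Z>.066)&(Z<.078)&(abs(Y-.04)<.04)&(abs(X-.56)<.05))):
    q=(W[m][:,:2]*1000).astype(np.float32)
    if len(q)>5:
        c,s,a=cv2.minAreaRect(q); print(nm,len(q),np.round(c,1),np.round(s,1),round(a,1))
print(get_state()['moment'])
E
python3 -m handwheel '[[1,0,0,0,-5],[1,0,0,0,-10],[1,0,0,0,-15],[1,0,0,0,-20],[1,0,0,0,-20]]'|grep -E 'eef|cont|tcp';python3 chk.py c1.png
```

```text
tcp_pos: [0.5566, 0.0443, 0.0399]
eef_rot: [180.0, -0.0, -109.8]
contact_force: [-2.5, 1.3, -0.5]
grip 304 [563.8 -79.1] [51.4 15.1] 7.2
wing 211 [551.2  33.5] [44.7 25. ] 6.9
[ 0.33899403  0.90697355 -0.00220458]
```

View pics/c1.png

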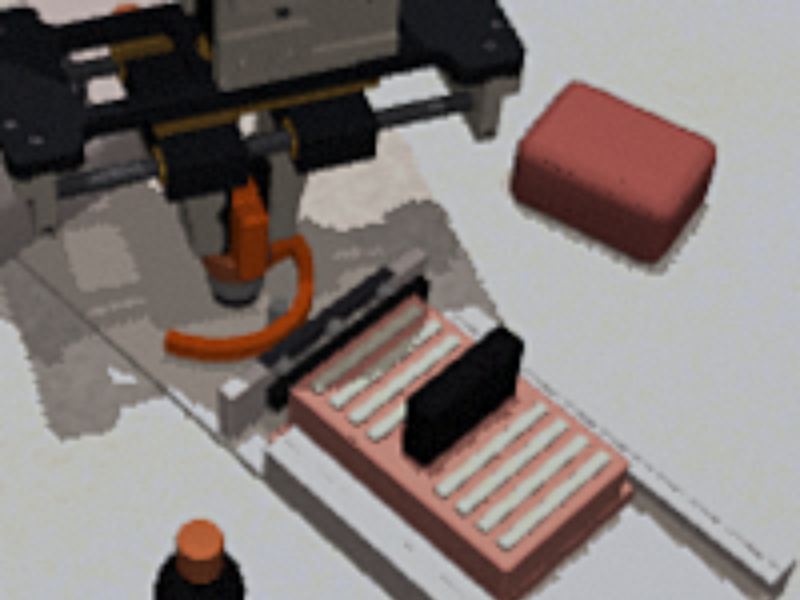

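The pin (about pixel 283,310 in the crop) is inside the orange hook. The cassette grip has moved in about 3.5 mm, so the hook has caught the bolt and I'll keep turning.

```bash
m(){ python3 -c "
from h import *
print(get_state()['moment'])"; }
python3 -m handwheel '[[1,0,0,0,-5],[1,0,0,0,-10],[1,0,0,0,-15],[1,0,0,0,-20],[1,0,0,0,-25],[1,0,0,0,-25]]'|grep -E 'eef|cont|tcp';m
```

```text
tcp_pos: [0.5566, 0.0443, 0.0399]
eef_rot: [180.0, -0.0, -134.8]
contact_force: [-3.3, 0.2, 0.5]
[0.53198974 1.27750759 0.04412805]
```

```bash
m(){ python3 -c "
from h import *
print(get_state()['moment'])"; }
python3 -m handwheel '[[1,0,0,0,-5],[1,0,0,0,-10],[1,0,0,0,-15],[1,0,0,0,-20],[1,0,0,0,-25],[1,0,0,0,-25]]'|grep -E 'eef|cont|tcp';m
```

```text
tcp_pos: [0.5566, 0.0444, 0.0399]
eef_rot: [180.0, -0.1, -159.8]
contact_force: [-4.6, 2.3, -0.1]
[ 0.83908072  1.56533019 -0.03972945]
```

```bash
python3 -m handwheel '[[1,0,0,0,-4],[1,0,0,0,-8],[1,0,0,0,-11],[1,0,0,0,-13.5],[1,0,0,0,-13.5],[1,0,0,0,-13.5]]'|grep -E 'eef|cont|tcp'; python3 chk.py c2.png
```

```text
tcp_pos: [0.5566, 0.0444, 0.0399]
eef_rot: [180.0, -0.1, -173.2]
contact_force: [-5.3, 2.7, -0.7]
grip 310 [563.7 -73.4] [52.1 14.5] 5.9
wing 100 [545.2  37.6] [24.2 52.1] 31.0
[ 1.01254381  1.58842364 -0.0174923 ]
```

```bash
python3 -m handwheel '[[0.6,0,0,0,0],[0.6,0,0,0,0],[0.6,0,0,0,0],[0.6,0,0,2,0],[0.6,0,0,5,0],[0.6,0,0,10,0],[0.6,0,0,15,0],[0.6,0,0,15,0]]'; python3 -m handwheel '[[0.6,-10,20,5,0],[0.6,-10,20,5,0],[0.6,-10,20,5,0],[0.6,-10,20,5,0],[0.6,-10,20,5,0],[0.6,-10,20,5,0]]'; python3 chk.py c3.png
python3 - <<'E'
from h import *
p,d,W=cap("top"); X,Y,Z=np.moveaxis(W,-1,0)
for nm,m in (("grip",(Z>.066)&(Z<.078)&(Y<-.03)&(Y>-.12)&(abs(X-.57)<.04)),("wing",(Z>.066)&(Z<.078)&(abs(Y-.04)<.04)&(abs(X-.56)<.05))):
    q=(W[m][:,:2]*1000).astype(np.float32)
    if len(q)>5:
        c,s,a=cv2.minAreaRect(q); print("top",nm,len(q),np.round(c,1),np.round(s,1),round(a,1))
E
```

```text
time_s: 17.25
tcp_pos: [0.5599, 0.045, 0.1949]
eef_rot: [179.9, 0.5, -173.4]
contact_force: [-0.5, -0.0, -0.7]
gripper_width: 0.0348
gripper_force: 0.0
time_s: 18.0
tcp_pos: [0.457, 0.2441, 0.2396]
eef_rot: [-180.0, -0.0, -173.4]
contact_force: [0.3, -0.1, 0.1]
gripper_width: 0.0346
gripper_force: 0.0
grip 302 [564.  -73.2] [51.8 14.5] 5.3
wing 195 [554.1  43.6] [45.3 14. ] 7.0
[ 0.00798579 -0.15174714 -0.00903879]
top grip 245 [565.8 -71.2] [51.1 14.5] 4.7
top wing 185 [557.1  45.3] [45.2 12. ] 6.1
```

View pics/c3.png

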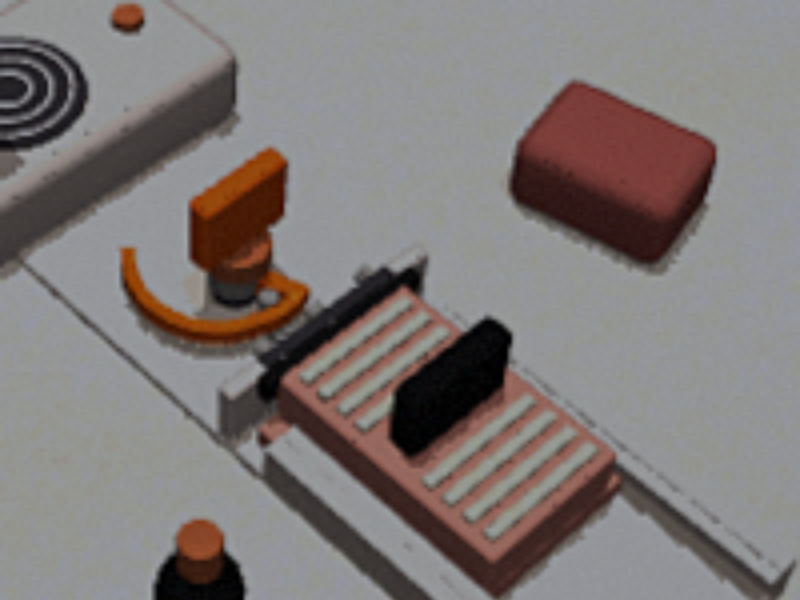

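The cassette is tight on the seal with its pin inside the hook (about pixel 268,298 in the crop). Bolt dock x works out to about -22, and the cam is at about 179°. The robot is clear of everything.

```bash
python3 -c "
from plant import r
print(r.close_job())"
```

```text
the job is handed in; nothing more can be done
None
```

The job is handed in at about 18 s: I pushed the cassette about 1–2 mm onto the seal and let go, then turned the cam to about 179°, drawing the bolt in to dock x ≈ -22; no bystander was touched.

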